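Clamp a stirrer's drive board in the sprung board holder

ROBOT

A 6-joint arm with a two-finger parallel gripper is mounted at the origin on the work surface. World frame = base frame: x ahead of the robot, y to its left, z up, the work surface at z = 0. Lengths are in m, angles in rad, forces in N, time in s.
With the tool pointing down it reaches from about 0.35 to 0.95 m from the base axis. Payload 17.4 kg.
Tool frame: the origin (TCP) lies at the very end of the fingers, on their centre line; the grasp point (between the pads) lies 19 mm behind it; z points along the fingers, y is the direction in which the jaws open and shut (so a half turn about z gives the same grasp; the last joint's range is limited). The gripper opens to 93 mm and grips with 3 to 60 N. Pads are 15 mm wide; open, the fingers measure 128 mm over their backs; the gripper's body (75 mm by 188 mm) begins 65 mm behind the grasp point.
Start: joints at [1.194, 0.116, 1.442, -0, 1.584, -0.038], TCP at [0.224, 0.637, 0.219] pointing down, gripper open.
Joint ranges: [-2.83, 2.83], [-0.83, 2.19], [0.07, 2.5], [-1.14, 4.28], [0.01, 3], [-2.97, 2.97]. Speed limits (rad/s): [1.89, 1.89, 2.22, 3.14, 3.14, 3.14].

INTERFACE

Orientations are given as a unit quaternion [w, x, y, z].
In Python, from bench import arm, vision, job_done gives the robot as it stands. The module is installed in compiled form; this text tells all that it offers.
- The arm moves only by the shell command python3 -m jog 'ROWS' [OPENING] [FORCE]. ROWS is JSON, a list of rows, each an object of numbers: "dx", "dy", "dz": the shift along the tool's x, y, z in mm; "yaw": the turn about the tool's z in degrees. A call has exactly 10 rows; each row is the pose to reach, as a shift and turn from the pose commanded when the call began, along the tool's axes at that moment; what a row does not reach only later rows make up. A row lasts 1/12 s, in which the tool goes at most 41.7 mm and 7.16 degrees, less where a joint would pass 70% of its speed; a pose out of reach is approached as far as the arm can. A call with a gripper value outside its range is refused whole. OPENING is the closure, from -1 (fully open) to 1 (shut), set as the call begins (- or left out, the last holds). The fingers move at their own pace and stop on an object; FORCE is the grip in N (left out, the last holds). Time passes only in rows, so rows that repeat a pose let the fingers close, or fill a call up. It gives the time, the measured TCP pose, the force and the opening at its end, in the units of the state.
- arm.get_state(): the state, without advancing time (a new reading comes with each control period).
- vision.get_image(name): name is "scene" or "side" or "wrist"; returns a dict with "img" (400x640x3 uint8, red, green, blue), "camera_matrix" (3x3 intrinsics, pixels), "eye" and "rotation" of the camera in the world; the wrist camera has in their place "hand_eye" (4x4, takes a point from camera to tool coordinates, whose origin is the TCP and whose axes are the flange's). Camera axes: x right, y down, z forward; pixel columns grow to the right and rows downward; lengths in m; the calibration is good to about 2 mm. A picture is of the moment at which its call begins: read the wrist's pose just before it. There is no depth.
- job_done(): hands the job in, once; it reports no verdict.
The state is a dict: "time_s": time; "joint_positions": joint angles; "dq": joint speeds; "joint_efforts": joint torques, N m; "tcp_pos": TCP position; "eef_rot": TCP orientation; "wrist_force": force on the tool from outside, world axes, zero at the start; "torque": the same for the moment, N m; "gripper_width": finger opening in m.
Only numpy, scipy, OpenCV 4.12 (cv2) and the standard library are available. Lean on these libraries where they do the work, as an engineer would, in place of code of your own. Each camera call takes 0.05 s, during which the arm holds its last target.

TASK

A stirrer controller is being serviced: take the circuit board that carries the tall square black block and clamp it, block up, in the sprung board holder. Hold the board tilted, push its lower end into the groove of one jaw so that the jaw gives way, lower the other end in front of the opposite jaw, then let go so that the springs hold the board level, straight and centred between both grooves.

Things in the scene. Friction and masses are not known exactly. Their poses are not given: they have to be found in the camera images.
- block (a point): Centre of the black block (36 x 36, 40 mm tall; grasp from above) in the middle of the green board to clamp: 150 (x) x 80 (y) x 3 mm, 0.25 kg, z up, ends alike, lying flat. The point is 21.5 mm above the board's mid-plane. Other parts on it: under 11 mm high, over 18 mm from its long centre line. Other green boards nearby, one as large, lack the tall block.
- holder: Fixed holder: dark base 310 (x) x 100 mm, two 70 mm wide aluminium jaws facing along x. Origin: centre of underside, on the bench; z up. Level V grooves (45 degrees, mouth 21 mm high) at mid height 50 mm; at rest roots at x = +-70 mm, lips at +-62 mm, jaw tops 64 mm high; between the jaws nothing above 40 mm. Clamped board: block centre at x 0, y 0, z 71.5 mm, each jaw back 5 mm.
- jaw_near (a joint): How far the jaw at the holder's -x end (nearer the robot) is pushed outwards (-x), in m: 0 at rest, stop at 0.040. Spring: 3.5 N at rest plus 0.25 N per mm. For the board's other end to pass the opposite lip, one jaw must go back over 18 mm; 25 to 32 mm is comfortable. Either jaw may be used.
- jaw_far (a joint): The same for the jaw at the holder's +x end, pushed outwards along +x; equal spring and travel.
There are look-alikes about, which are no part of the job. There is more than one size of the part that bears block; the job needs the middle-sized.

How it is judged:
On the way:
1. the board, still tilted, pushes one jaw of the holder back by 10 mm or more (value of joint any of jaw_near, jaw_far above 0.01 m and angle between block's own z axis and vertical above 0.05 rad and horizontal distance between block and holder below 0.08 m), for 0.05 s.
At the end, for the whole second after the job is handed in: Board in both grooves and let go: block centre within 10 mm of the holder's middle along it, 20 mm across, 8 mm of clamped height; level within 7 degrees, straight within 10; both jaws pushed back at least 1 mm and still (x of block in the frame of holder between -0.01 and 0.01 m and y of block in the frame of holder between -0.02 and 0.02 m and z of block in the frame of holder between 0.0635 and 0.0795 m and angle between block's own z axis and vertical below 0.12 rad and angle between the x axis of block and the x axis of holder, either way round below 0.175 rad and value of joint each of jaw_near, jaw_far above 0.001 m and velocity of joint jaw_near between -0.02 and 0.02 m/s and velocity of joint jaw_far between -0.02 and 0.02 m/s); the robot touches nothing.
It also fails if it takes over 42 s, if anything falls off the work surface, if the arm or the gripper's body presses on something with over 40 N, if the wrist force passes 120 N, or if a joint passes its speed limit or range.

## Working session

There is one attempt and no reset: what is moved stays moved. The work goes in short steps, Python scripts to look and compute and a shell command to move; the robot and the scene stay as the last step left them, time stands still between calls to the robot, and variables do not carry over. Pictures are saved under pics/ and viewed, and the job is handed in when it is done.

```bash
ls; mkdir -p pics; cat > h.py <<'E'
import numpy as np, cv2
from bench import arm, vision
from scipy.spatial.transform import Rotation as R
def cap(n,tag):
    s=arm.get_state(); d=vision.get_image(n)
    if n=="wrist":
        q=s["eef_rot"]; T=np.eye(4); T[:3,:3]=R.from_quat([q[1],q[2],q[3],q[0]]).as_matrix(); T[:3,3]=s["tcp_pos"]
        C=T@np.array(d["hand_eye"]); eye=C[:3,3]; rot=C[:3,:3]
    else: eye=np.array(d["eye"]); rot=np.array(d["rotation"])
    K=np.array(d["camera_matrix"])
    cv2.imwrite(f"pics/{tag}.png",cv2.cvtColor(d["img"],cv2.COLOR_RGB2BGR)); np.savez(f"pics/{tag}.npz",img=d["img"],K=K,eye=eye,rot=rot)
def ld(tag): return np.load(f"pics/{tag}.npz")
def ray(d,u,v): 
    r=d["rot"]@np.linalg.inv(d["K"])@np.array([u,v,1.]); return r/np.linalg.norm(r)
def onz(d,u,v,z):
    r=ray(d,u,v); e=d["eye"]; return e+r*(z-e[2])/r[2]
def proj(d,p):
    c=d["K"]@(d["rot"].T@(np.array(p)-d["eye"])); return c[:2]/c[2]
E
python3 - <<'E'
from h import *
s=arm.get_state(); print({k:np.round(v,3).tolist() for k,v in s.items()})
for n in("scene","side","wrist"):
    cap(n,n+"0"); d=ld(n+"0"); print(n,d["K"].round(1).tolist(),d["eye"].round(3),d["rot"].round(2).tolist())
E
```

```text
pics
{'time_s': 0.0, 'joint_positions': [1.194, 0.116, 1.442, 0.0, 1.584, -0.038], 'dq': [0.0, -0.001, -0.001, -0.0, -0.002, 0.0], 'joint_efforts': [0.001, -72.128, -62.26, 0.078, 0.024, -0.0], 'tcp_pos': [0.224, 0.636, 0.218], 'eef_rot': [-0.0, 0.169, 0.986, -0.001], 'wrist_force': [0.318, 0.422, -0.021], 'torque': [-0.016, -0.025, -0.008], 'gripper_width': 0.093}
scene [[490.9, 0.0, 325.2], [0.0, 490.9, 201.9], [0.0, 0.0, 1.0]] [0.785 0.463 0.909] [-0.1, 0.3, 0.91, -0.27]
side [[399.8, 0.0, 312.2], [0.0, 399.8, 197.2], [0.0, 0.0, 1.0]] [ 0.25  -0.616  0.683] [-0.4, 0.91, -0.13, 0.06]
wrist [[354.8, 0.0, 320.2], [0.0, 354.8, 200.2], [0.0, 0.0, 1.0]] [0.155 0.661 0.384] [[0.33, 0.91, 0.25], [0.94, -0.32, -0.09], [-0.0, 0.27, -0.96]]
```

```bash
python3 - <<'E'
s=open('h.py').read()
s=s.replace('rot=np.array(d["rotation"])','q=d["rotation"]; rot=R.from_quat([q[1],q[2],q[3],q[0]]).as_matrix()')
open('h.py','w').write(s)
from h import *
for n in("scene0","side0"):
    d=dict(ld(n)); q=d["rot"]; d["rot"]=R.from_quat([q[1],q[2],q[3],q[0]]).as_matrix(); np.savez(f"pics/{n}.npz",**d); print(onz(d,320,200,0))
E
```

```text
[ 0.43007356 -0.02004246  0.        ]
[0.47302484 0.07830852 0.        ]
```

View pics/scene0.png

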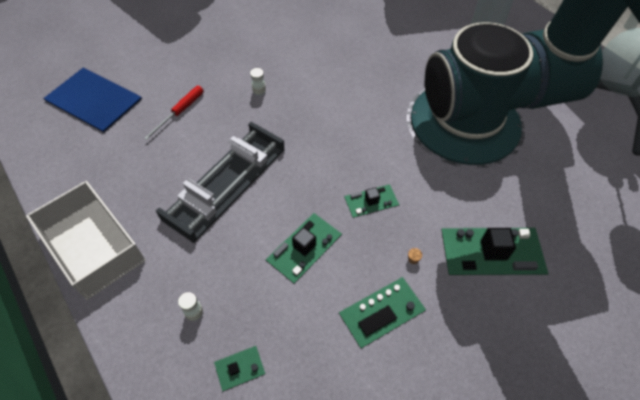

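View pics/side0.png

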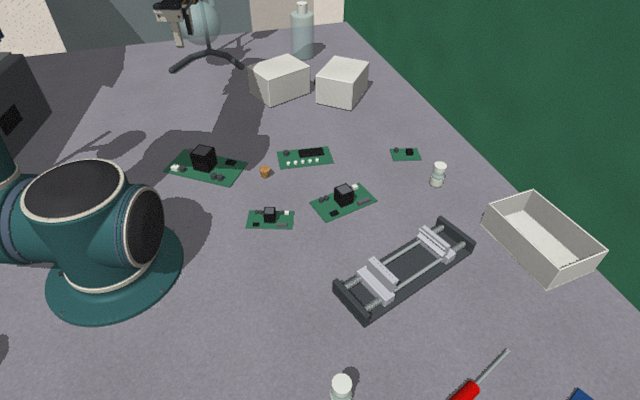

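View pics/wrist0.png

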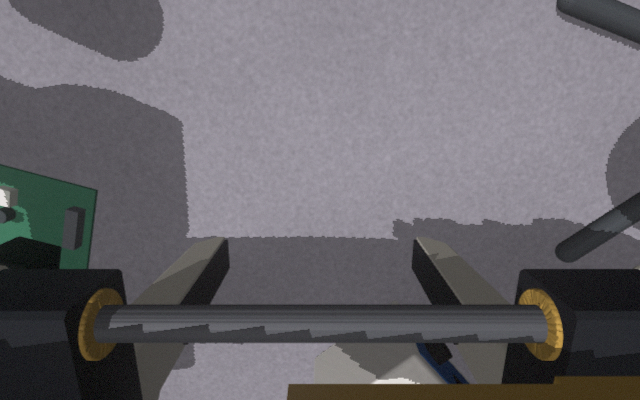

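The scene picture shows three green boards with a tall block: large (498,242), middle (304,240) and small (372,195). The holder is at about (222,182), with jaws at (197,194) and (248,150). I'll measure both next.

```bash
python3 - <<'E'
from h import *
for tag in("scene0","side0"):
    d=ld(tag); im=d["img"]; hsv=cv2.cvtColor(im,cv2.COLOR_RGB2HSV)
    m=cv2.inRange(hsv,(60,90,40),(85,255,200)); m=cv2.morphologyEx(m,cv2.MORPH_CLOSE,np.ones((13,13),np.uint8))
    cs,_=cv2.findContours(m,cv2.RETR_EXTERNAL,cv2.CHAIN_APPROX_NONE)
    for c in cs:
        if 400<cv2.contourArea(c)<9000:
            h=cv2.convexHull(c).reshape(-1,2)
            P=np.array([onz(d,u,v,0.003)[:2] for u,v in h]).astype(np.float32)*1000
            r=cv2.minAreaRect(P); print(tag,h.mean(0).round(0),np.round(r[0],1),np.round(r[1],1),round(r[2],1))
# upscaled crops
a=ld("scene0")["img"]; b=ld("side0")["img"]
A=cv2.resize(a[110:290,150:350],None,fx=4,fy=4,interpolation=cv2.INTER_CUBIC)[:600]
A=cv2.resize(a[115:285,150:350],(800,600)) if 0 else cv2.resize(a[120:250,150:300],(690,598),interpolation=cv2.INTER_CUBIC)
cv2.imwrite("pics/cs.png",A[...,::-1])
B=cv2.resize(b[205:335,320:490],(784,600),interpolation=cv2.INTER_CUBIC); cv2.imwrite("pics/cd.png",B[...,::-1])
E
```

```text
scene0 [239. 367.] [761.5 190.2] [52.7 76.3] 76.2
scene0 [379. 312.] [483.9 259. ] [ 77.3 146.7] 84.0
scene0 [ 28. 348.] [1083.9 -108.2] [315.4  77.5] 90.0
scene0 [502. 254.] [211.9 293.1] [102.9 199.9] 54.4
scene0 [297. 252.] [526.2  55.9] [146.7  76.8] 13.0
scene0 [372. 202.] [339.7  48.4] [ 54.9 105.3] 71.4
side0 [270. 220.] [338.4  45.2] [ 55.9 108.4] 73.5
side0 [338. 205.] [524.8  55.1] [148.6  79. ] 13.1
side0 [205. 168.] [211.1 292.3] [107.6 202. ] 55.0
side0 [307. 157.] [482.4 257.5] [ 79.  147.3] 83.9
```

View pics/cs.png

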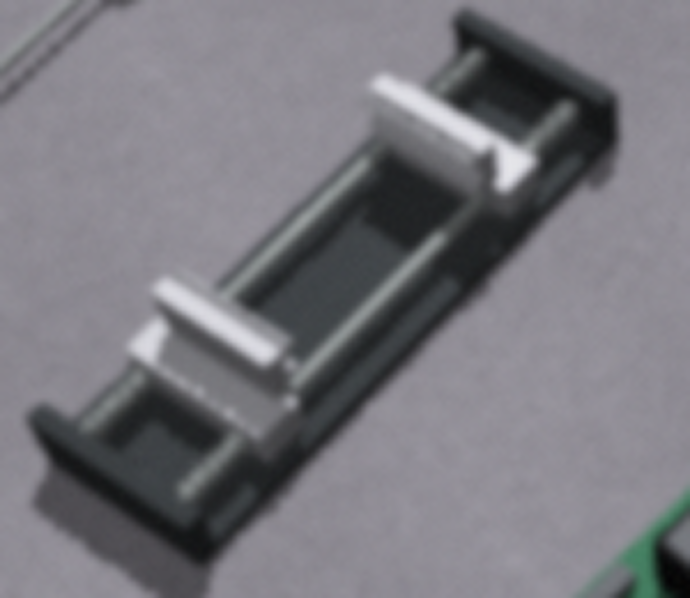

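View pics/cd.png

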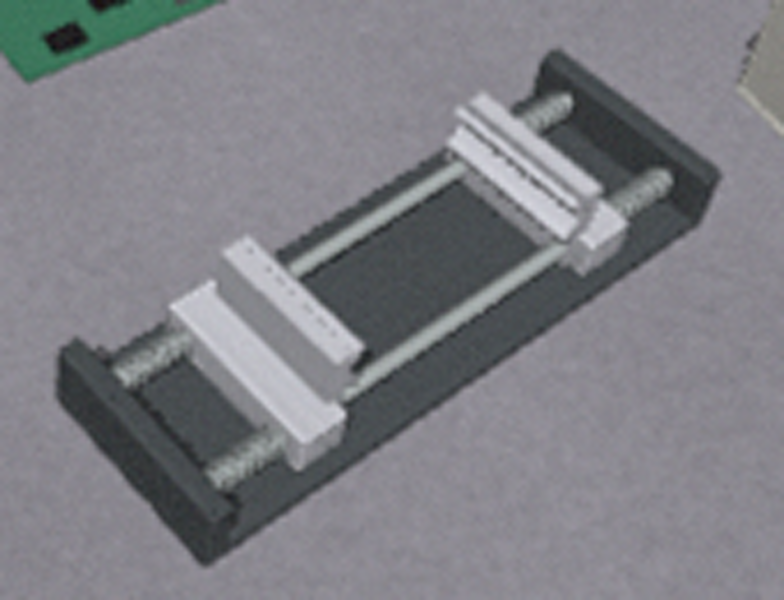

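```bash
python3 - <<'E'
from h import *
d=ld("side0"); f=lambda x,y:(320+x*170/784-.39,205+y*130/600-.39)
s=ld("scene0"); g=lambda x,y:(150+x*150/690-.39,120+y*130/598-.39)
def P(dd,fn,pts,z): return np.array([onz(dd,*fn(*p),z)[:2]*1000 for p in pts])
n=P(d,f,[(247,237),(363,348),(345,365),(222,250)],.064); fr=P(d,f,[(457,110),(585,205),(600,185),(483,95)],.064)
print("side near\n",n.round(1),"\nfar\n",fr.round(1))
def rep(a,b,nm):
    A=(a[0]+a[1])/2;B=(b[0]+b[1])/2; v=B-A; print(nm,"mid",(A+B)/2,"gap",np.linalg.norm(v),"ang",np.degrees(np.arctan2(v[1],v[0])),"edge ang",[np.degrees(np.arctan2(*(e[1]-e[0])[::-1]))+90 for e in(a,b)],"len",[np.linalg.norm(e[1]-e[0]) for e in(a,b)])
rep(n[:2],fr[:2],"side")
# scene: near jaw = upper right; inner edges
n2=P(s,g,[(372,88),(488,157)],.064); f2=P(s,g,[(170,282),(288,350)],.064)
rep(n2,f2,"scene outer/inner?")
# underside corners
for nm,dd,fn,pts in(("side",d,f,[(205,565),(700,225)]),("scene",s,g,[(208,562),(612,150)])): print(nm,P(dd,fn,pts,0).round(1).tolist())
# block top centre
for tag,dd in(("scene",s),("side",d)):
    hsv=cv2.cvtColor(dd["img"],cv2.COLOR_RGB2HSV)
    print(tag,"board centre guess proj block",proj(dd,(.5255,.0555,.023)))
x=[(s["img"][205:285,260:350]),(d["img"][165:225,305:380])]
X=np.hstack([cv2.resize(i,(400,330),interpolation=cv2.INTER_CUBIC) for i in x]); cv2.imwrite("pics/blk.png",X[...,::-1])
E
```

```text
side near
 [[ 504.8 -170.5]
 [ 527.5 -236.7]
 [ 517.  -242.2]
 [ 491.9 -174. ]] 
far
 [[ 625.2 -129.5]
 [ 652.1 -195.8]
 [ 664.3 -187.6]
 [ 641.1 -124.4]]
side mid [ 577.39802583 -183.12861167] gap 129.2215154009524 ang 18.48214465355474 edge ang [np.float64(18.944771804843924), np.float64(22.068553620735713)] len [np.float64(69.97547084443518), np.float64(71.58263069686645)]
scene outer/inner? mid [ 576.45179092 -178.64203009] gap 139.69057063640298 ang 18.716724001132246 edge ang [np.float64(198.6014479995639), np.float64(201.6164569341474)] len [np.float64(72.97377448412395), np.float64(69.15066846566442)]
side [[449.2, -275.8], [739.5, -178.7]]
scene [[704.2, -87.4], [422.7, -181.2]]
scene board centre guess proj block [303.82792401 241.51732228]
side board centre guess proj block [343.33842679 195.07477576]
```

View pics/blk.png

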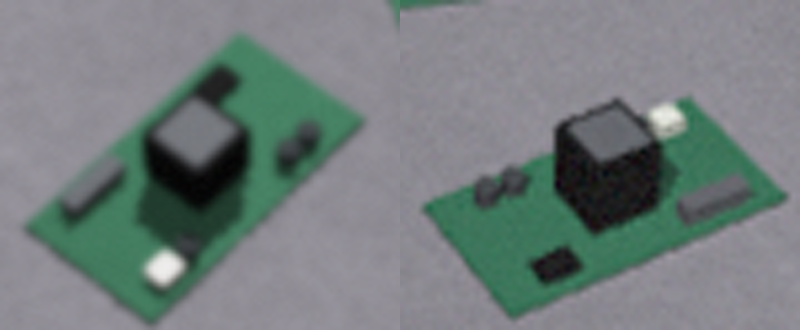

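```bash
python3 - <<'E'
from h import *
d=ld("side0");s=ld("scene0")
print(onz(s,304.7,236.8,.043),onz(d,343.7,188.9,.043))
st=arm.get_state();q=st["eef_rot"];M=R.from_quat([q[1],q[2],q[3],q[0]]).as_matrix();print(M.round(4)); print(st["tcp_pos"])
b=np.array([.5255,.0555]); t=np.array(st["tcp_pos"][:2]); v=M.T@np.array([*(b-t),0]); print("delta tool mm",v*1000, "tool x ang",np.degrees(np.arctan2(M[1,0],M[0,0])))
E
```

```text
[0.52379187 0.05687579 0.043     ] [0.52544288 0.05574194 0.043     ]
[[-9.431e-01  3.324e-01 -3.000e-04]
 [ 3.324e-01  9.431e-01 -7.000e-04]
 [ 1.000e-04 -8.000e-04 -1.000e+00]]
[0.2243055  0.63649731 0.2181123 ]
delta tool mm [-4.77182204e+02 -4.47853805e+02  3.32792664e-01] tool x ang 160.586695533226
```

```bash
python3 -m jog '[{"dx":-28,"dy":-26,"yaw":-4},{"dx":-56,"dy":-52,"yaw":-8},{"dx":-84,"dy":-78,"yaw":-12},{"dx":-112,"dy":-104,"yaw":-16},{"dx":-140,"dy":-131,"yaw":-20},{"dx":-168,"dy":-157,"yaw":-24},{"dx":-196,"dy":-183,"yaw":-28},{"dx":-224,"dy":-209,"yaw":-32.4},{"dx":-252,"dy":-236,"yaw":-32.4},{"dx":-280,"dy":-262,"yaw":-32.4}]' -1 10
python3 - <<'E'
from h import *
st=arm.get_state();q=st["eef_rot"];M=R.from_quat([q[1],q[2],q[3],q[0]]).as_matrix()
b=np.array([.5252,.0558]); t=np.array(st["tcp_pos"][:2]); v=M.T@np.array([*(b-t),0]); print("delta tool mm",v*1000, "tool x ang",np.degrees(np.arctan2(M[1,0],M[0,0])),st["joint_positions"])
E
```

```text
delta tool mm [-4.76799546e+02 -4.47670575e+02  3.32668025e-01] tool x ang 160.586695533226 [ 1.19417144e+00  1.16354900e-01  1.44207405e+00  3.08459660e-05
  1.58397399e+00 -3.77984355e-02]invalid input at $[0]: expected keys dx, dy, dz, yaw
```

All four keys are required in every row.

```bash
cat > d.py <<'E'
import sys
from h import *
x,y,a=map(float,sys.argv[1:4])
st=arm.get_state();q=st["eef_rot"];M=R.from_quat([q[1],q[2],q[3],q[0]]).as_matrix()
v=M.T@np.array([x/1000-st["tcp_pos"][0],y/1000-st["tcp_pos"][1],0])*1000
ang=np.degrees(np.arctan2(M[1,0],M[0,0]))
print("d",v.round(1),"yaw",round(((ang-a)+180)%360-180,2),"tcp",np.round(st["tcp_pos"],4),"t",round(st["time_s"],2),"F",np.round(st["wrist_force"],1),"w",round(st["gripper_width"],4),"tilt",M[:,2].round(4))
E
python3 -m jog '[{"dx":-28,"dy":-26,"dz":0,"yaw":-4},{"dx":-56,"dy":-52,"dz":0,"yaw":-8},{"dx":-84,"dy":-78,"dz":0,"yaw":-12},{"dx":-112,"dy":-104,"dz":0,"yaw":-16},{"dx":-140,"dy":-131,"dz":0,"yaw":-20},{"dx":-168,"dy":-157,"dz":0,"yaw":-24},{"dx":-196,"dy":-183,"dz":0,"yaw":-28},{"dx":-224,"dy":-209,"dz":0,"yaw":-32.4},{"dx":-252,"dy":-236,"dz":0,"yaw":-32.4},{"dx":-280,"dy":-262,"dz":0,"yaw":-32.4}]' -1 10
python3 d.py 525.2 55.8 193
```

```text
time_s: 0.98
tcp_pos: [0.4016, 0.2947, 0.2186]
eef_rot: [0.0, -0.114, 0.994, 0.0]
wrist_force: [1.6, 0.3, -1.4]
gripper_width: 0.0926
d [ -66.5 -260.6   -0. ] yaw 0.04 tcp [0.4016 0.2947 0.2186] t 0.98 F [ 1.6  0.3 -1.4] w 0.0926 tilt [ 1.e-04  1.e-04 -1.e+00]
```

```bash
python3 -m jog '[{"dx":-10,"dy":-40,"dz":0,"yaw":0},{"dx":-20,"dy":-79,"dz":0,"yaw":0},{"dx":-30,"dy":-118,"dz":0,"yaw":0},{"dx":-40,"dy":-157,"dz":0,"yaw":0},{"dx":-50,"dy":-196,"dz":0,"yaw":0},{"dx":-60,"dy":-235,"dz":0,"yaw":0},{"dx":-66,"dy":-260,"dz":0,"yaw":0},{"dx":-66,"dy":-260,"dz":0,"yaw":0},{"dx":-66,"dy":-260,"dz":0,"yaw":0},{"dx":-66,"dy":-260,"dz":0,"yaw":0}]'
python3 d.py 525.2 55.8 193
python3 -c "
from h import *
cap('wrist','w1')"
```

```text
time_s: 1.82
tcp_pos: [0.5238, 0.0583, 0.2185]
eef_rot: [-0.0, -0.113, 0.994, 0.0]
wrist_force: [-0.2, 1.1, -0.4]
gripper_width: 0.0929
d [-0.8 -2.8 -0. ] yaw -0.03 tcp [0.5238 0.0583 0.2185] t 1.82 F [-0.2  1.1 -0.4] w 0.0929 tilt [-5.e-04  2.e-04 -1.e+00]
```

View pics/w1.png

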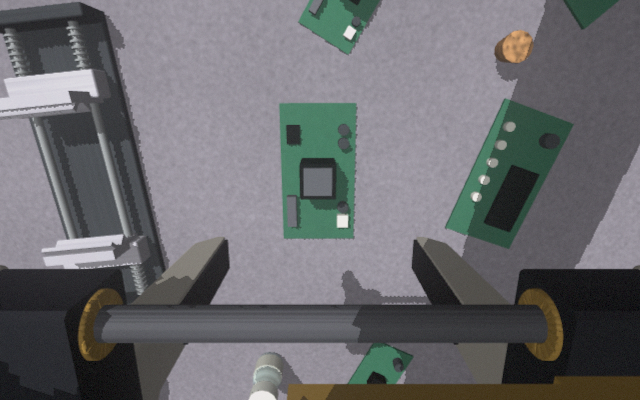

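The wrist picture shows the middle board at (317,172) with its block top at (318,181), and the holder at the left edge. I'll measure the board from this view.

```bash
python3 - <<'E'
from h import *
d=ld("w1"); im=d["img"]; hsv=cv2.cvtColor(im,cv2.COLOR_RGB2HSV)
m=cv2.inRange(hsv,(60,90,40),(85,255,200)); m=cv2.morphologyEx(m,cv2.MORPH_CLOSE,np.ones((13,13),np.uint8))
cs,_=cv2.findContours(m,cv2.RETR_EXTERNAL,cv2.CHAIN_APPROX_NONE)
for c in cs:
    if cv2.pointPolygonTest(c,(317,172),False)>0:
        P=np.array([onz(d,u,v,0.003)[:2] for u,v in cv2.convexHull(c).reshape(-1,2)]).astype(np.float32)*1000
        print(cv2.minAreaRect(P))
g=cv2.cvtColor(im,cv2.COLOR_RGB2GRAY)[155:205,295:345]
b=cv2.inRange(g,75,130); n,l,st,ct=cv2.connectedComponentsWithStats(b)
for i in range(1,n):
    if st[i,4]>300: 
        c=ct[i]+[295,155]; print(st[i],c,onz(d,*c,.043)*1000, onz(d,295+st[i,0],c[1],.043)-onz(d,295+st[i,0]+st[i,2],c[1],.043))
E
python3 d.py 525.2 55.8 193
```

```text
((525.790283203125, 56.01131057739258), (147.62203979492188, 78.66016387939453), 13.138060569763184)
[  0   0  50  50 473] [314.42494715 167.62156448] [512.79646872  50.08849703  43.        ] [ 0.01092966 -0.04746941  0.        ]
[  8  13  29  28 809] [317.05191595 181.49443758] [525.69214707  55.65020708  43.        ] [ 0.0064066  -0.02782349  0.        ]
d [-0.8 -3.2 -0. ] yaw 0.03 tcp [0.5237 0.0587 0.2186] t 1.87 F [-0.2 -0.4  0.1] w 0.093 tilt [-1.e-04  2.e-04 -1.e+00]
```

```bash
python3 -m jog '[{"dx":-1,"dy":-3,"dz":30,"yaw":0},{"dx":-1,"dy":-3,"dz":60,"yaw":0},{"dx":-1,"dy":-3,"dz":90,"yaw":0},{"dx":-1,"dy":-3,"dz":120,"yaw":0},{"dx":-1,"dy":-3,"dz":150,"yaw":0},{"dx":-1,"dy":-3,"dz":170,"yaw":0},{"dx":-1,"dy":-3,"dz":190,"yaw":0},{"dx":-1,"dy":-3,"dz":204,"yaw":0},{"dx":-1,"dy":-3,"dz":210,"yaw":0},{"dx":-1,"dy":-3,"dz":210,"yaw":0}]'
python3 d.py 525.7 55.9 193.1
python3 -c "
from h import *
cap('wrist','w2')"
```

```text
time_s: 2.7
tcp_pos: [0.5248, 0.0562, 0.0076]
eef_rot: [-0.001, -0.114, 0.994, 0.0]
wrist_force: [0.7, 0.7, -0.6]
gripper_width: 0.0931
d [-0.8 -0.5 -0. ] yaw -0.03 tcp [0.5248 0.0562 0.0076] t 2.7 F [ 0.7  0.7 -0.6] w 0.0931 tilt [-0.0018 -0.     -1.    ]
```

View pics/w2.png

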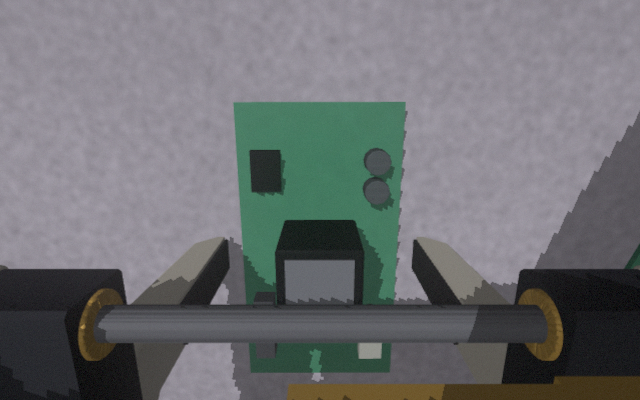

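```bash
python3 - <<'E'
from h import *
d=ld("w1"); a=np.radians(13.1); ex=np.array([np.cos(a),np.sin(a)]); ey=np.array([-ex[1],ex[0]])
for u,v in[(287,196),(297,196),(292,228),(343,203),(343,215),(343,150),(293,144)]:
    p=onz(d,u,v,.010)[:2]*1000-[525.7,55.9]; print((u,v),p@ex,p@ey)
d=ld("w2"); s=arm.get_state(); print(proj(d,np.array(s["tcp_pos"])))
E
```

```text
(287, 196) 23.253513835667555 -33.44858938940103
(297, 196) 23.278751470742797 -22.531482336187015
(292, 228) 60.28473780486881 -28.856300428208403
(343, 203) 31.336099696023787 27.801114375369362
(343, 215) 45.15205240535376 28.00335810517036
(343, 150) -26.731435058570963 26.95109736559881
(293, 144) -33.14122990658247 -25.620313148896404
[319.37604364 255.20160291]
```

```bash
python3 -m jog '[{"dx":-1,"dy":0,"dz":0,"yaw":0},{"dx":-1,"dy":0,"dz":0,"yaw":0},{"dx":-1,"dy":0,"dz":0,"yaw":0},{"dx":-1,"dy":0,"dz":0,"yaw":0},{"dx":-1,"dy":0,"dz":0,"yaw":0},{"dx":-1,"dy":0,"dz":0,"yaw":0},{"dx":-1,"dy":0,"dz":0,"yaw":0},{"dx":-1,"dy":0,"dz":0,"yaw":0},{"dx":-1,"dy":0,"dz":0,"yaw":0},{"dx":-1,"dy":0,"dz":0,"yaw":0}]' 1 25
python3 d.py 578 -181.5 198.6
```

```text
time_s: 3.58
tcp_pos: [0.5267, 0.0555, 0.0086]
eef_rot: [-0.0, -0.113, 0.994, 0.0]
wrist_force: [-0.6, -0.3, -0.2]
gripper_width: 0.0359
d [   3.3 -242.5   -0. ] yaw -5.61 tcp [0.5267 0.0555 0.0086] t 3.58 F [-0.6 -0.3 -0.2] w 0.0359 tilt [-1.e-04  0.e+00 -1.e+00]
```

```bash
python3 -m jog '[{"dx":0,"dy":0,"dz":-15,"yaw":0},{"dx":0,"dy":0,"dz":-40,"yaw":0},{"dx":0,"dy":0,"dz":-75,"yaw":0},{"dx":0,"dy":0,"dz":-110,"yaw":0},{"dx":0,"dy":-20,"dz":-140,"yaw":-1.5},{"dx":0,"dy":-50,"dz":-160,"yaw":-3},{"dx":0,"dy":-85,"dz":-171,"yaw":-4.5},{"dx":0,"dy":-110,"dz":-171,"yaw":-5.6},{"dx":0,"dy":-120,"dz":-171,"yaw":-5.6},{"dx":0,"dy":-120,"dz":-171,"yaw":-5.6}]'
python3 d.py 578 -181.5 198.6
python3 -c "
from h import *
cap('wrist','w3');cap('side','s3')"
```

```text
time_s: 4.42
tcp_pos: [0.5537, -0.0632, 0.1791]
eef_rot: [-0.0, -0.16, 0.987, 0.0]
wrist_force: [-0.2, 1.1, -3.2]
gripper_width: 0.036
d [  14.4 -119.9   -0. ] yaw -0.16 tcp [ 0.5537 -0.0632  0.1791] t 4.42 F [-0.2  1.1 -3.2] w 0.036 tilt [-9.e-04 -1.e-04 -1.e+00]
```

View pics/w3.png

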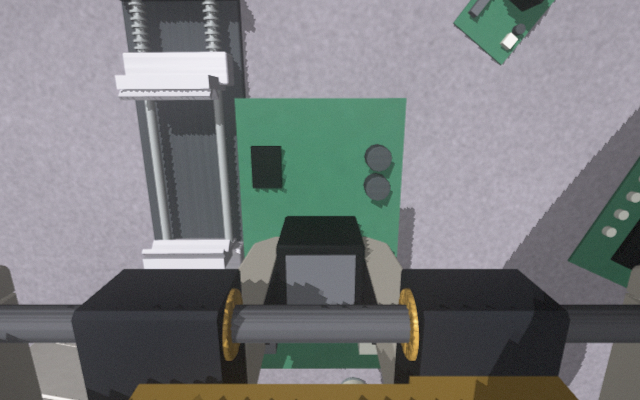

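View pics/s3.png

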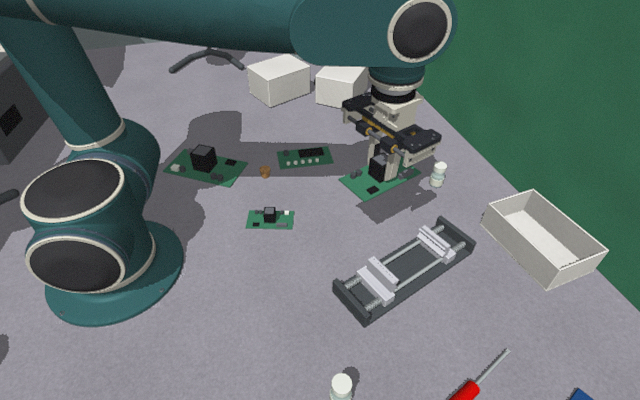

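The board is held level. The wrist picture shows the near jaw at about (172,75) and the far jaw at (190,252). I'll zoom in on the holder.

```bash
python3 - <<'E'
from h import *
im=ld("w3")["img"]
cv2.imwrite("pics/w3a.png",cv2.resize(im[40:110,105:255],(800,373),interpolation=cv2.INTER_CUBIC)[...,::-1])
cv2.imwrite("pics/w3b.png",cv2.resize(im[225:280,105:255],(800,293),interpolation=cv2.INTER_CUBIC)[...,::-1])
E
```

```text
(no output)
```

View pics/w3a.png

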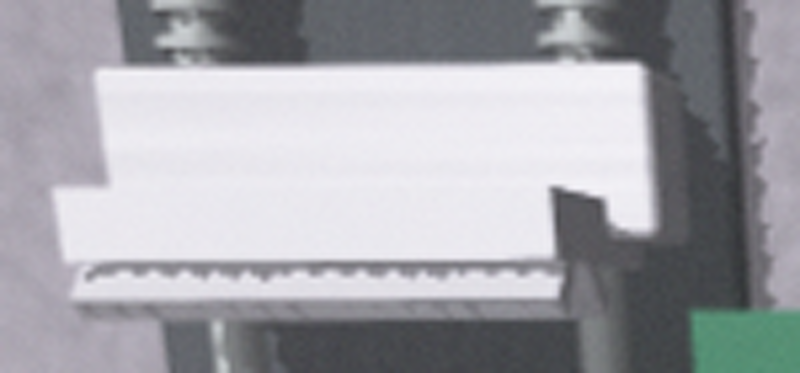

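View pics/w3b.png

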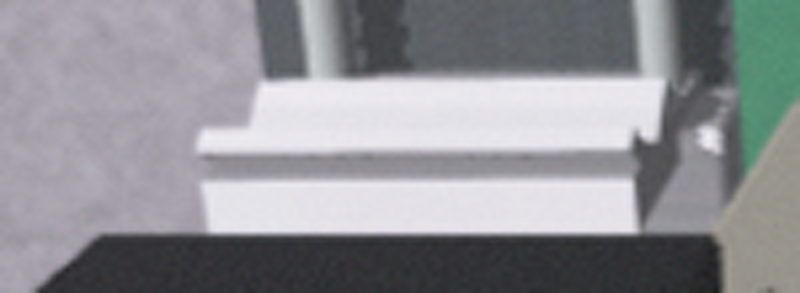

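```bash
python3 - <<'E'
from h import *
d=ld("w3"); k=150/800
N=[onz(d,105+x*k-.4,40+y*k-.4,.064)[:2]*1000 for x,y in[(66,262),(556,260),(52,187),(553,187)]]
F=[onz(d,105+x*k-.4,225+y*k-.4,.064)[:2]*1000 for x,y in[(200,180),(636,180)]]
print(np.round(N,1),np.round(F,1))
for a,b in((N[0],N[1]),(F[0],F[1])): 
    v=b-a; print(np.linalg.norm(v),np.degrees(np.arctan2(v[1],v[0]))-90)
A=(N[0]+N[1])/2;B=(F[0]+F[1])/2; v=B-A; print((A+B)/2,np.linalg.norm(v),np.degrees(np.arctan2(v[1],v[0])))
print("board", d["eye"])
E
python3 d.py 578 -181.5 198.6
```

```text
[[ 522.8 -235.6]
 [ 500.6 -169.7]
 [ 513.4 -239.2]
 [ 491.1 -172.4]] [[ 654.9 -191. ]
 [ 632.7 -124.2]]
69.60344479659969 18.650419638938587
70.39811147263944 18.437361499322137
[ 577.74407907 -180.12152254] 139.56507522317256 18.81453803302559
board [ 0.48408312 -0.08621301  0.34542081]
d [ 1.49e+01 -1.22e+02 -1.00e-01] yaw -0.07 tcp [ 0.5533 -0.0611  0.1789] t 4.52 F [-0.1 -0.1 -2.5] w 0.0358 tilt [-1.3e-03  5.0e-04 -1.0e+00]
```

```bash
cat > b.py <<'E'
import sys
from h import *
# board in holder frame from near-end edge in a wrist image; args tag, z of board top
C=np.array([577.7,-180.8]); a=np.radians(18.6); ex=np.array([np.cos(a),np.sin(a)]); ey=np.array([-ex[1],ex[0]])
def H(p): p=np.array(p)[:2]*1000-C; return np.array([p@ex,p@ey])
E
python3 - <<'E'
from b import *
d=ld("w3"); im=d["img"]; hsv=cv2.cvtColor(im,cv2.COLOR_RGB2HSV)
m=cv2.inRange(hsv,(60,90,40),(85,255,200))[:,225:415]
rows=[]
for u in range(260,385,8):
    v=np.nonzero(m[:150,u-225])[0].min(); rows.append(H(onz(d,u,v,.1735)))
rows=np.array(rows); p=np.polyfit(rows[:,1],rows[:,0],1); print(rows[[0,-1]],"slope deg",np.degrees(np.arctan(p[0])))
v=120; us=np.nonzero(m[v])[0]+225; l=H(onz(d,us.min(),v,.1735)); r=H(onz(d,us.max(),v,.1735)); print(l,r)
s=arm.get_state(); print("tcp H",H(s["tcp_pos"]))
E
python3 d.py 593.8 -175.4 198.6
```

```text
[[-60.46895262  91.41380982]
 [-60.30099051 147.32446566]] slope deg 0.17212266113564695
[-50.95056616  79.60281201] [-50.71480109 158.59944736]
tcp H [ 15.08597426 121.22903005]
d [-2.000e+00 -1.212e+02 -1.000e-01] yaw -0.07 tcp [ 0.5533 -0.0611  0.1789] t 4.52 F [-0.1 -0.1 -2.5] w 0.0358 tilt [-1.3e-03  5.0e-04 -1.0e+00]
```

```bash
python3 -m jog '[{"dx":-1,"dy":-30,"dz":0,"yaw":0},{"dx":-2,"dy":-60,"dz":0,"yaw":0},{"dx":-2,"dy":-90,"dz":0,"yaw":0},{"dx":-2,"dy":-112,"dz":10,"yaw":0},{"dx":-2,"dy":-121,"dz":30,"yaw":0},{"dx":-2,"dy":-121,"dz":55,"yaw":0},{"dx":-2,"dy":-121,"dz":75,"yaw":0},{"dx":-2,"dy":-121,"dz":88,"yaw":0},{"dx":-2,"dy":-121,"dz":90,"yaw":0},{"dx":-2,"dy":-121,"dz":90,"yaw":0}]'
python3 d.py 593.8 -175.4 198.6
python3 -c "
from b import *
cap('wrist','w4');cap('side','s4');print(H(arm.get_state()['tcp_pos']))
cv2.imwrite('pics/s4c.png',cv2.resize(ld('s4')['img'][170:340,310:510],(706,600),interpolation=cv2.INTER_CUBIC)[...,::-1])"
```

```text
time_s: 5.35
tcp_pos: [0.594, -0.1745, 0.0893]
eef_rot: [-0.001, -0.162, 0.987, 0.0]
wrist_force: [1.1, 0.0, -2.1]
gripper_width: 0.0357
d [ 0.5 -0.8 -0. ] yaw 0.04 tcp [ 0.594  -0.1745  0.0893] t 5.35 F [ 1.1  0.  -2.1] w 0.0357 tilt [-1.1e-03  4.0e-04 -1.0e+00]
[18.00231558 -0.05388488]
```

View pics/w4.png

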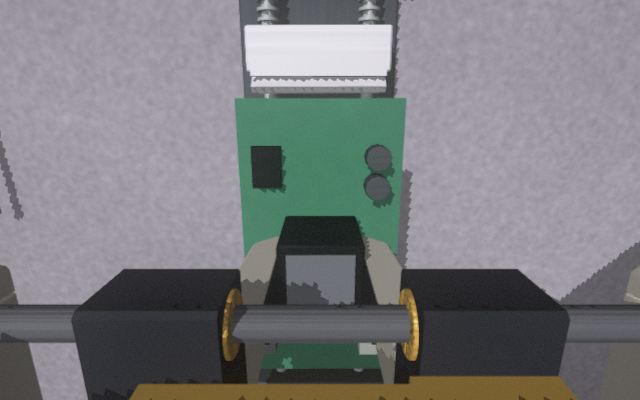

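View pics/s4c.png

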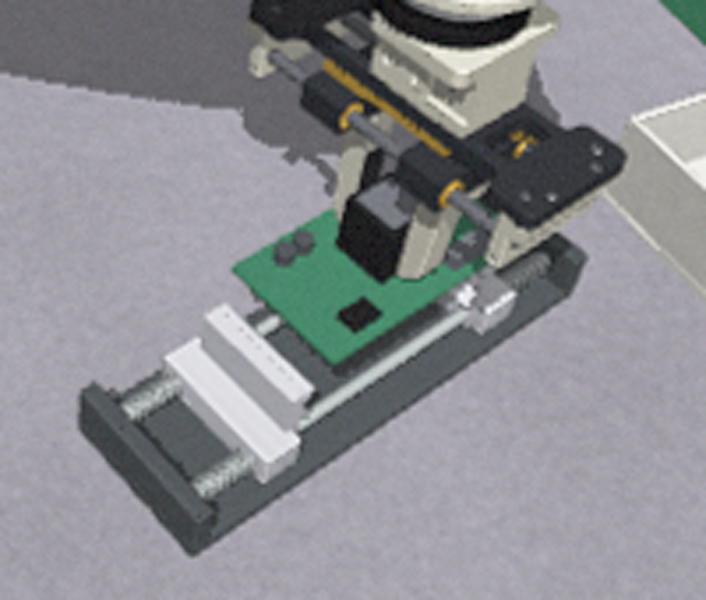

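The board is straight over the holder: jaw centre at column 318, board at 320, and the near end clear of the near lip. Next I'll lower it so the far jaw's top tilts the board up in the grip.

```bash
python3 -m jog '[{"dx":0,"dy":0,"dz":6,"yaw":0},{"dx":0,"dy":0,"dz":12,"yaw":0},{"dx":0,"dy":0,"dz":15,"yaw":0},{"dx":0,"dy":0,"dz":17,"yaw":0},{"dx":0,"dy":0,"dz":18,"yaw":0},{"dx":0,"dy":0,"dz":19,"yaw":0},{"dx":0,"dy":0,"dz":20,"yaw":0},{"dx":0,"dy":0,"dz":21,"yaw":0},{"dx":0,"dy":0,"dz":22,"yaw":0},{"dx":0,"dy":0,"dz":22,"yaw":0}]'
python3 d.py 593.8 -175.4 198.6
python3 -c "
from b import *
cap('wrist','w5');cap('side','s5');print(H(arm.get_state()['tcp_pos']))
cv2.imwrite('pics/s5c.png',cv2.resize(ld('s5')['img'][170:340,310:510],(706,600),interpolation=cv2.INTER_CUBIC)[...,::-1])"
```

```text
time_s: 6.28
tcp_pos: [0.5944, -0.1755, 0.0686]
eef_rot: [0.0, -0.161, 0.987, -0.0]
wrist_force: [-4.3, 2.6, 6.1]
gripper_width: 0.0355
d [ 0.5  0.3 -0. ] yaw -0.01 tcp [ 0.5944 -0.1755  0.0686] t 6.28 F [-4.3  2.6  6.1] w 0.0355 tilt [ 8.e-04 -1.e-04 -1.e+00]
[17.5083708  -0.31030194]
```

View pics/w5.png

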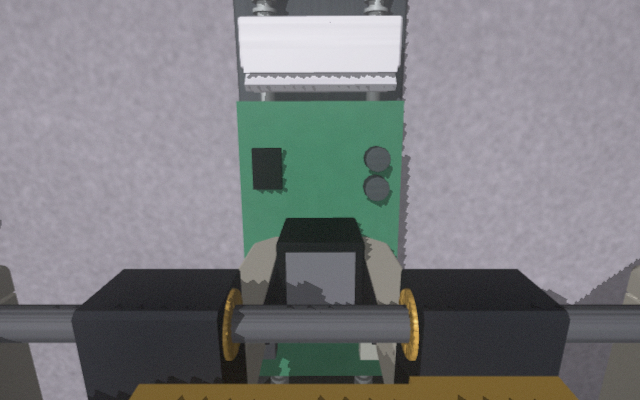

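View pics/s5c.png

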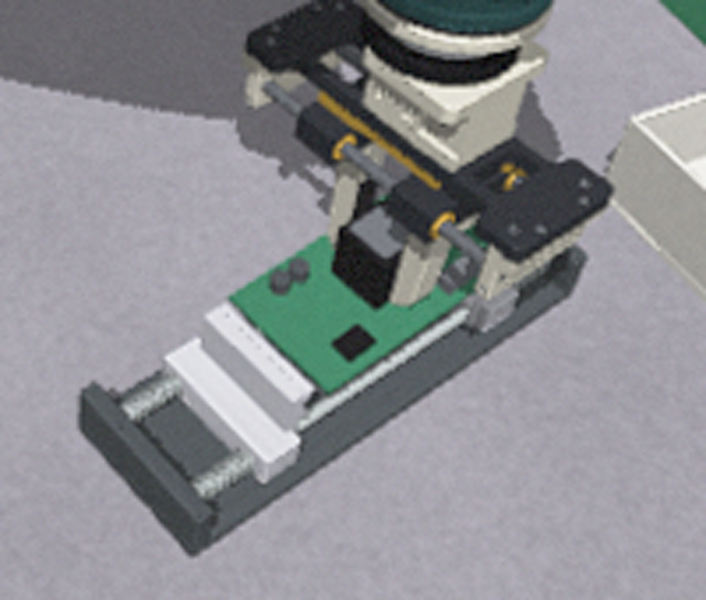

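```bash
cat > t.py <<'E'
import sys
from b import *
from scipy.optimize import least_squares
# near end mid & tilt of board in tool frame from its two near corners (top face, 80 mm apart)
def corners(tag):
    d=ld(tag); hsv=cv2.cvtColor(d["img"],cv2.COLOR_RGB2HSV); m=cv2.inRange(hsv,(60,90,40),(85,255,200))
    m[:,:225]=0; m[:,415:]=0
    n,l,st,_=cv2.connectedComponentsWithStats(m); m=(l==1+np.argmax(st[1:,4]))
    us=np.arange(260,385); vs=np.array([np.nonzero(m[:,u])[0].min()-.5 for u in us]); pt=np.polyfit(us,vs,1)
    top=int(np.polyval(pt,320)); vv=np.arange(top+6,top+100)
    lu=np.array([np.nonzero(m[v,200:])[0].min()+199.5 for v in vv]); ru=np.array([np.nonzero(m[v])[0].max()+.5 for v in vv])
    out=[]
    for e in(lu,ru):
        p=np.polyfit(vv,e,1); r=e-np.polyval(p,vv); k=abs(r)<1.5; p=np.polyfit(vv[k],e[k],1)
        v=top
        for _ in range(5): u=np.polyval(p,v); v=np.polyval(pt,u)
        out.append((u,v))
    return d,np.array(out)
for tag in sys.argv[1:]:
    d,c=corners(tag); r=[d["rot"]@np.linalg.inv(d["K"])@np.array([*x,1]) for x in c]
    # depth such that corner gap = .080 (edge parallel to image x)
    k=.080/np.linalg.norm(r[0]-r[1]); P=[d["eye"]+k*x for x in r]
    print(tag,c.round(1).tolist(),"near end top z mm",[round(p[2]*1000,1) for p in P],"H",[H(p).round(1).tolist() for p in P])
E
python3 t.py w3 w4 w5
```

```text
w3 [[234.4, 98.5], [405.1, 98.5]] near end top z mm [np.float64(172.4), np.float64(172.4)] H [[-60.7, 79.2], [-60.5, 159.2]]
w4 [[234.7, 98.5], [405.0, 98.5]] near end top z mm [np.float64(82.2), np.float64(82.2)] H [[-57.9, -39.3], [-58.0, 40.7]]
w5 [[236.4, 101.5], [403.0, 100.9]] near end top z mm [np.float64(58.0), np.float64(57.8)] H [[-56.5, -40.4], [-56.8, 39.6]]
```

```bash
python3 -m jog '[{"dx":0,"dy":0,"dz":0.5,"yaw":0},{"dx":0,"dy":0,"dz":1,"yaw":0},{"dx":0,"dy":0,"dz":1.5,"yaw":0},{"dx":0,"dy":0,"dz":2,"yaw":0},{"dx":0,"dy":0,"dz":2.5,"yaw":0},{"dx":0,"dy":0,"dz":3,"yaw":0},{"dx":0,"dy":0,"dz":3.5,"yaw":0},{"dx":0,"dy":0,"dz":4,"yaw":0},{"dx":0,"dy":0,"dz":4,"yaw":0},{"dx":0,"dy":0,"dz":4,"yaw":0}]'
python3 d.py 593.8 -175.4 198.6
python3 -c "
from b import *
cap('wrist','w6');print(H(arm.get_state()['tcp_pos']))"
python3 t.py w6
```

```text
time_s: 7.22
tcp_pos: [0.5944, -0.1755, 0.0647]
eef_rot: [0.0, -0.161, 0.987, -0.0]
wrist_force: [-5.0, 1.4, 7.6]
gripper_width: 0.036
d [ 0.5  0.3 -0. ] yaw -0.01 tcp [ 0.5944 -0.1755  0.0647] t 7.22 F [-5.   1.4  7.6] w 0.036 tilt [ 8.e-04 -0.e+00 -1.e+00]
[17.50186636 -0.32073545]
w6 [[239.0, 105.6], [401.1, 105.1]] near end top z mm [np.float64(49.7), np.float64(49.6)] H [[-54.6, -40.3], [-54.8, 39.7]]
```

```bash
python3 -m jog '[{"dx":2,"dy":0,"dz":0,"yaw":0},{"dx":5,"dy":0,"dz":0,"yaw":0},{"dx":8,"dy":0,"dz":0,"yaw":0},{"dx":11,"dy":0,"dz":0,"yaw":0},{"dx":14,"dy":0,"dz":0,"yaw":0},{"dx":16,"dy":0,"dz":0,"yaw":0},{"dx":18,"dy":0,"dz":0,"yaw":0},{"dx":20,"dy":0,"dz":0,"yaw":0},{"dx":22,"dy":0,"dz":0,"yaw":0},{"dx":22,"dy":0,"dz":0,"yaw":0}]'
python3 -c "
from b import *
cap('wrist','w7');cap('side','s7');print(H(arm.get_state()['tcp_pos']))
cv2.imwrite('pics/s7c.png',cv2.resize(ld('s7')['img'][170:340,310:510],(706,600),interpolation=cv2.INTER_CUBIC)[...,::-1])"
python3 t.py w7
```

```text
time_s: 8.1
tcp_pos: [0.5733, -0.1826, 0.0638]
eef_rot: [0.0, -0.161, 0.987, -0.0]
wrist_force: [5.0, 0.8, -1.8]
gripper_width: 0.0356
[-4.54784211 -0.25772584]
w7 [[239.8, 132.6], [400.0, 132.1]] near end top z mm [np.float64(50.1), np.float64(50.0)] H [[-63.8, -40.3], [-64.0, 39.7]]
```

View pics/w7.png

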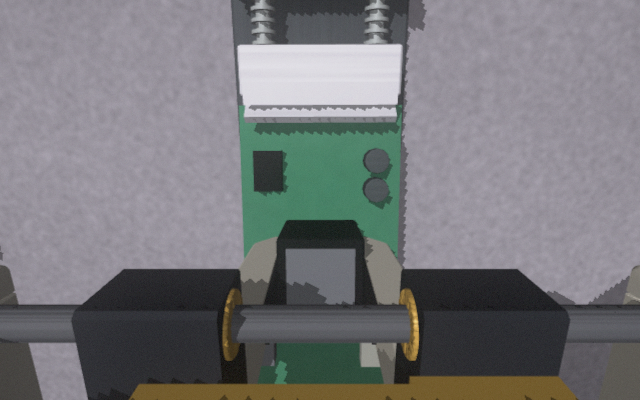

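View pics/s7c.png

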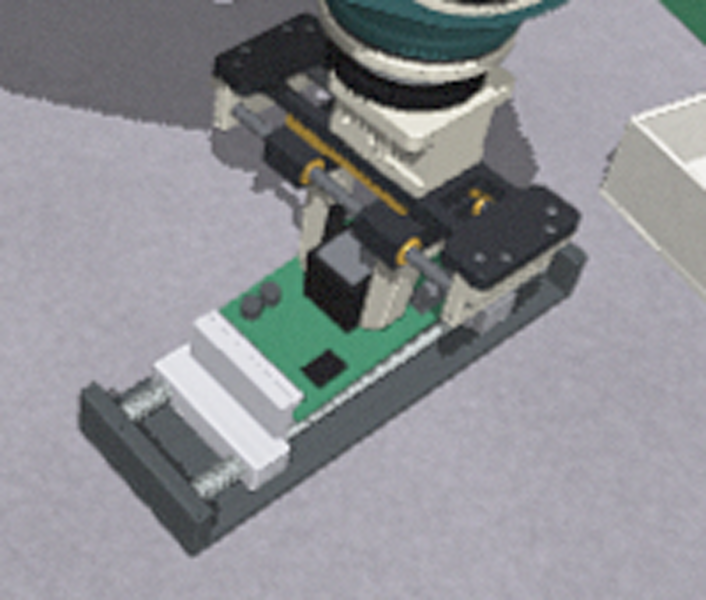

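```bash
python3 -m jog '[{"dx":3,"dy":0,"dz":0,"yaw":0},{"dx":6,"dy":0,"dz":-0.5,"yaw":0},{"dx":9,"dy":0,"dz":-1,"yaw":0},{"dx":12,"dy":0,"dz":-1.5,"yaw":0},{"dx":15,"dy":0,"dz":-2,"yaw":0},{"dx":18,"dy":0,"dz":-2,"yaw":0},{"dx":20,"dy":0,"dz":-2,"yaw":0},{"dx":22,"dy":0,"dz":-2,"yaw":0},{"dx":23,"dy":0,"dz":-2,"yaw":0},{"dx":23,"dy":0,"dz":-2,"yaw":0}]'
python3 -c "
from b import *
cap('wrist','w8');cap('side','s8');cap('scene','c8');print(H(arm.get_state()['tcp_pos']))
A=cv2.resize(ld('s8')['img'][200:330,320:480],(700,569),interpolation=cv2.INTER_CUBIC)
cv2.imwrite('pics/s8c.png',A[...,::-1])
cv2.imwrite('pics/c8c.png',cv2.resize(ld('c8')['img'][110:250,150:310],(685,600),interpolation=cv2.INTER_CUBIC)[...,::-1])"
```

```text
time_s: 9.03
tcp_pos: [0.5522, -0.1896, 0.0659]
eef_rot: [0.001, -0.162, 0.987, -0.0]
wrist_force: [10.0, 3.0, -2.6]
gripper_width: 0.0357
[-26.8345769   -0.24763469]
```

View pics/w8.png

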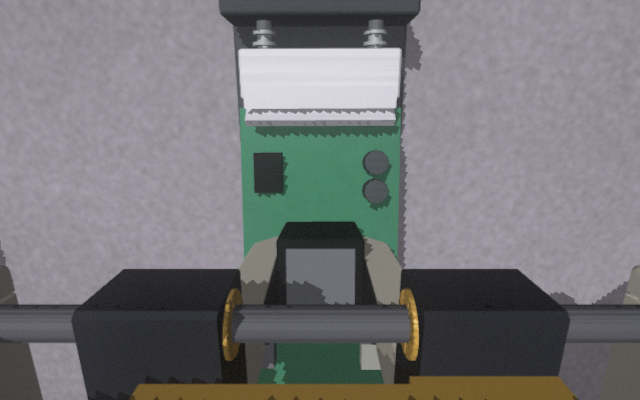

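View pics/s8c.png

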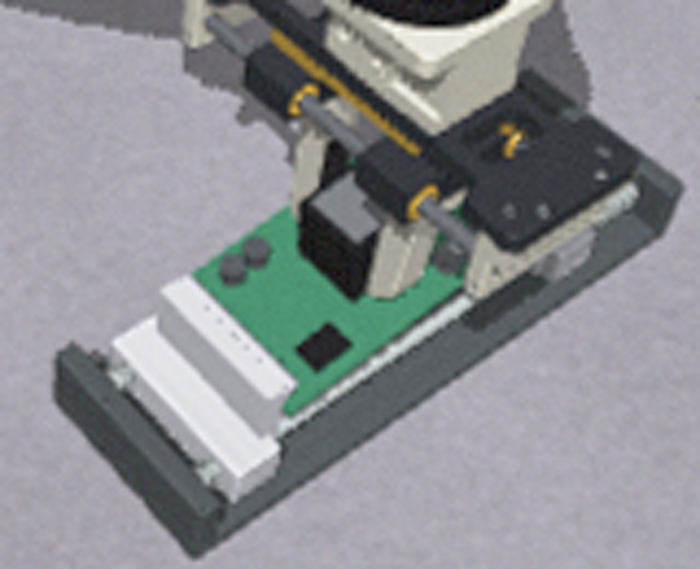

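View pics/c8c.png

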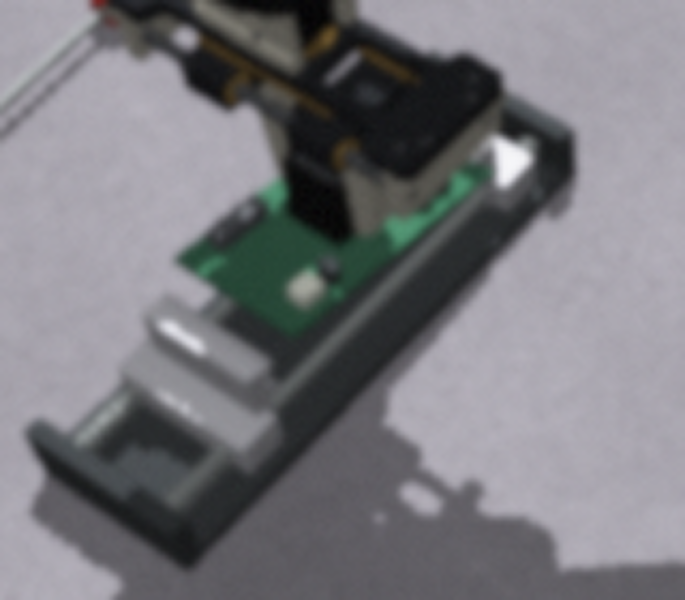

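```bash
cat > f.py <<'E'
from b import *
import sys
# far end corners in scene crop px -> intersect with vertical planes y_h=+-40
def far(tag,pts,box,size):
    d=ld(tag)
    for (x,y),yh in pts:
        u=box[0]+x*(box[2]/size[0])-.4; v=box[1]+y*(box[3]/size[1])-.4
        r=ray(d,u,v); e=d["eye"]; eh=H(e); rh=np.array([r[:2]@ex,r[:2]@ey])*1000
        t=(yh-eh[1])/rh[1]; print("yh",yh,"x_h",round(eh[0]+t*rh[0],1),"z",round((e[2]+t*r[2])*1000,1))
E
python3 - <<'E'
from f import *
far("c8",[((293,333),39.7),((178,260),-40.3)],(150,110,160,140),(685,600))
E
```

```text
yh 39.7 x_h 49.7 z 75.8
yh -40.3 x_h 47.1 z 68.8
```

```bash
python3 -m jog '[{"dx":0,"dy":0,"dz":1,"yaw":0},{"dx":-0.5,"dy":0,"dz":2,"yaw":0},{"dx":-1,"dy":0,"dz":3,"yaw":0},{"dx":-1,"dy":0,"dz":4,"yaw":0},{"dx":-1.5,"dy":0,"dz":5,"yaw":0},{"dx":-2,"dy":0,"dz":6,"yaw":0},{"dx":-2,"dy":0,"dz":7,"yaw":0},{"dx":-2.5,"dy":0,"dz":8,"yaw":0},{"dx":-3,"dy":0,"dz":9,"yaw":0},{"dx":-3,"dy":0,"dz":10,"yaw":0}]'
python3 -c "
from b import *
cap('wrist','w9');cap('side','s9');cap('scene','c9');print(H(arm.get_state()['tcp_pos']))
A=cv2.resize(ld('s9')['img'][200:330,320:480],(700,569),interpolation=cv2.INTER_CUBIC)
cv2.imwrite('pics/s9c.png',A[...,::-1])
cv2.imwrite('pics/c9c.png',cv2.resize(ld('c9')['img'][110:250,150:310],(685,600),interpolation=cv2.INTER_CUBIC)[...,::-1])"
```

```text
time_s: 10.02
tcp_pos: [0.5557, -0.1887, 0.057]
eef_rot: [0.002, -0.162, 0.987, -0.0]
wrist_force: [9.4, 4.1, 7.5]
gripper_width: 0.0358
[-23.46498116  -0.46765535]
```

View pics/s9c.png

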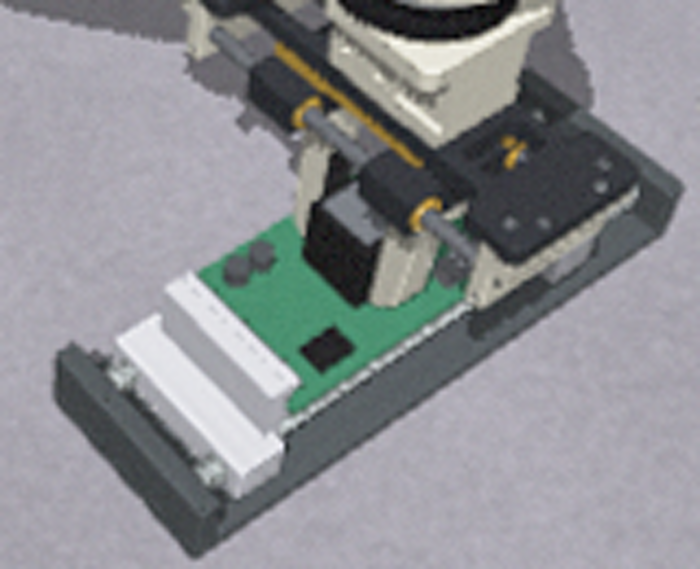

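View pics/c9c.png

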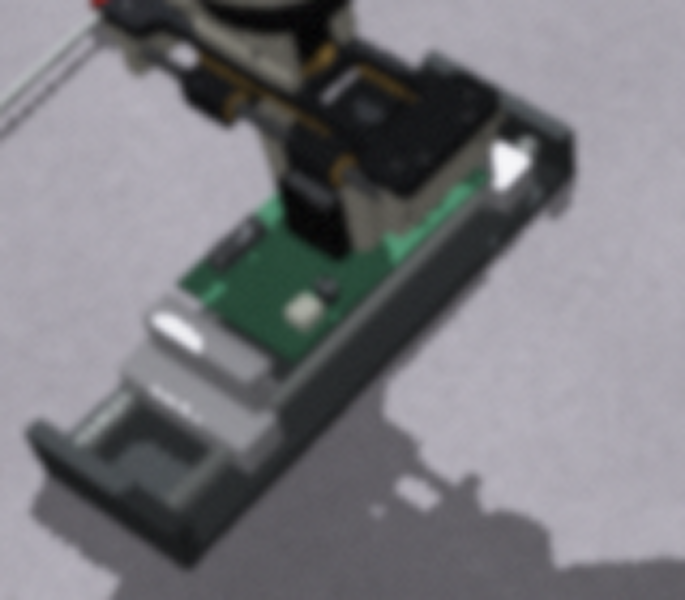

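```bash
python3 - <<'E'
from f import *
far("c9",[((294,362),39.5),((180,284),-40.5)],(150,110,160,140),(685,600))
print(arm.get_state()["tcp_pos"])
E
python3 t.py w8 w9
```

```text
yh 39.5 x_h 53.8 z 55.6
yh -40.5 x_h 50.5 z 52.3
[ 0.5556098 -0.1887276  0.0568791]
w8 [[240.6, 134.8], [399.1, 134.0]] near end top z mm [np.float64(50.7), np.float64(50.5)] H [[-84.8, -40.3], [-85.2, 39.7]]
w9 [[237.7, 135.9], [403.2, 134.4]] near end top z mm [np.float64(49.6), np.float64(49.3)] H [[-81.4, -40.3], [-82.1, 39.7]]
```

```bash
python3 -m jog '[{"dx":-3,"dy":0,"dz":0,"yaw":0},{"dx":-6,"dy":0,"dz":0.5,"yaw":0},{"dx":-9,"dy":0,"dz":0.5,"yaw":0},{"dx":-12,"dy":0,"dz":0.5,"yaw":0},{"dx":-14,"dy":0,"dz":0.5,"yaw":0},{"dx":-16,"dy":0,"dz":0.5,"yaw":0},{"dx":-18,"dy":0,"dz":0.5,"yaw":0},{"dx":-20,"dy":0,"dz":0.5,"yaw":0},{"dx":-22,"dy":0,"dz":0.5,"yaw":0},{"dx":-24,"dy":0,"dz":0.5,"yaw":0}]'
python3 -c "
from b import *
cap('wrist','w10');cap('side','s10');cap('scene','c10');print(H(arm.get_state()['tcp_pos']))
A=cv2.resize(ld('s10')['img'][200:330,320:480],(700,569),interpolation=cv2.INTER_CUBIC)
cv2.imwrite('pics/s10c.png',A[...,::-1])
cv2.imwrite('pics/c10c.png',cv2.resize(ld('c10')['img'][110:250,150:310],(685,600),interpolation=cv2.INTER_CUBIC)[...,::-1])"
```

```text
time_s: 11.0
tcp_pos: [0.5771, -0.1814, 0.0556]
eef_rot: [-0.0, -0.162, 0.987, -0.0]
wrist_force: [-0.6, 1.1, 7.2]
gripper_width: 0.0356
[-0.75775453 -0.31036871]
```

View pics/s10c.png

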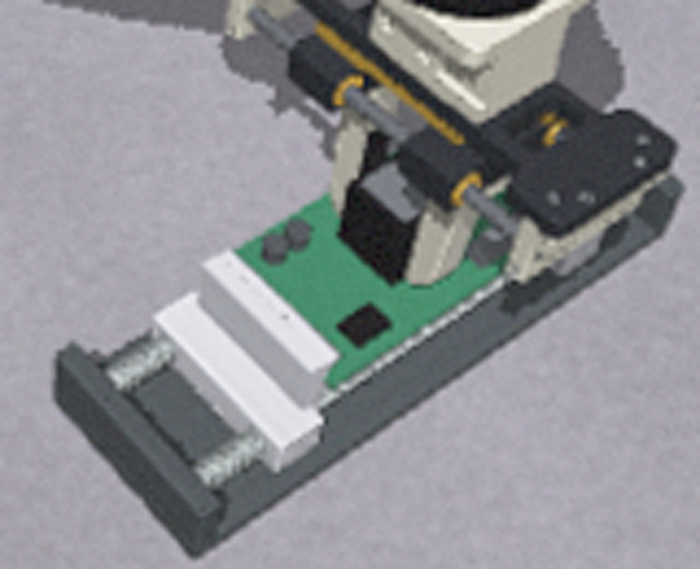

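View pics/c10c.png

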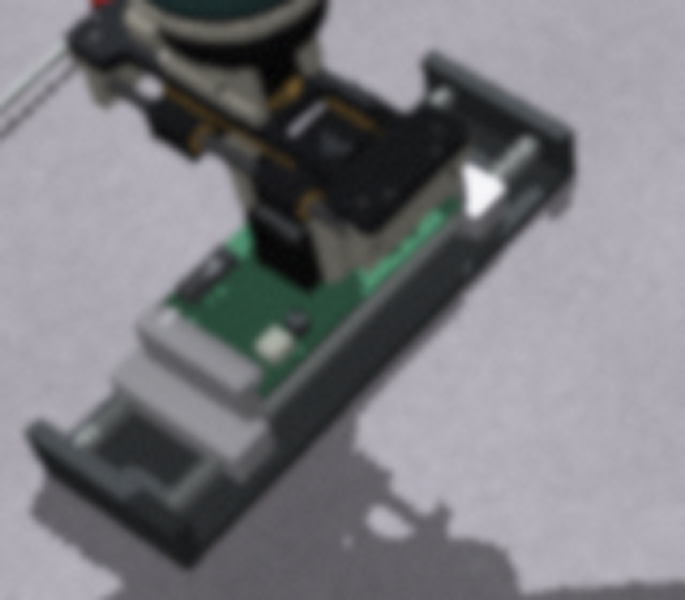

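View pics/w10.png

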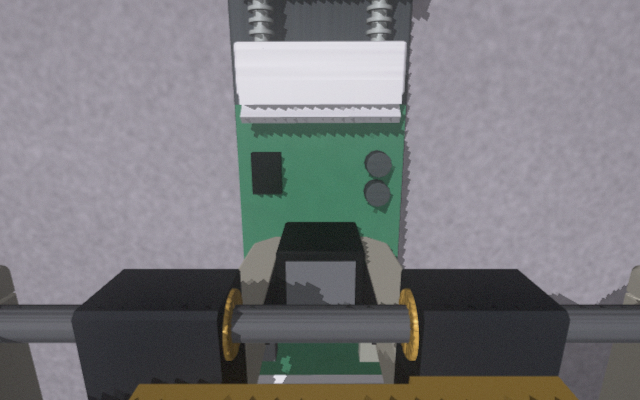

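Both ends are under the lips, the far jaw has been pushed back and the lengthwise force is near zero. I'll take off the slight downward press, then let go.

```bash
python3 -m jog '[{"dx":0,"dy":0,"dz":-0.3,"yaw":0},{"dx":0,"dy":0,"dz":-0.6,"yaw":0},{"dx":0,"dy":0,"dz":-0.9,"yaw":0},{"dx":0,"dy":0,"dz":-1.2,"yaw":0},{"dx":0,"dy":0,"dz":-1.5,"yaw":0},{"dx":0,"dy":0,"dz":-1.5,"yaw":0},{"dx":0,"dy":0,"dz":-1.5,"yaw":0},{"dx":0,"dy":0,"dz":-1.5,"yaw":0},{"dx":0,"dy":0,"dz":-1.5,"yaw":0},{"dx":0,"dy":0,"dz":-1.5,"yaw":0}]' - 5
python3 -m jog '[{"dx":0,"dy":0,"dz":0,"yaw":0},{"dx":0,"dy":0,"dz":0,"yaw":0},{"dx":0,"dy":0,"dz":0,"yaw":0},{"dx":0,"dy":0,"dz":0,"yaw":0},{"dx":0,"dy":0,"dz":0,"yaw":0},{"dx":0,"dy":0,"dz":0,"yaw":0},{"dx":0,"dy":0,"dz":0,"yaw":0},{"dx":0,"dy":0,"dz":0,"yaw":0},{"dx":0,"dy":0,"dz":0,"yaw":0},{"dx":0,"dy":0,"dz":0,"yaw":0}]' -0.3
python3 -c "
from b import *
cap('wrist','w11');cap('scene','c11')"
```

```text
time_s: 11.98
tcp_pos: [0.577, -0.1812, 0.0564]
eef_rot: [-0.0, -0.161, 0.987, 0.0]
wrist_force: [-0.3, -2.6, -6.3]
gripper_width: 0.036
time_s: 12.82
tcp_pos: [0.5771, -0.1813, 0.0566]
eef_rot: [-0.0, -0.161, 0.987, -0.0]
wrist_force: [0.1, -0.4, 0.5]
gripper_width: 0.0604
```

View pics/w11.png

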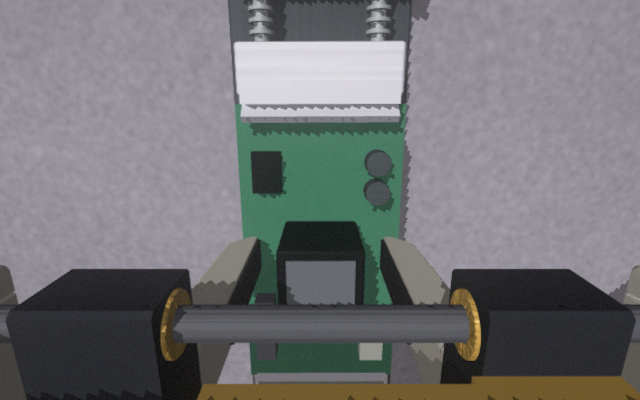

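The fingers are clear of the block and the board stayed put. Now I'll retract upwards.

```bash
python3 -m jog '[{"dx":0,"dy":0,"dz":-10,"yaw":0},{"dx":0,"dy":0,"dz":-25,"yaw":0},{"dx":0,"dy":0,"dz":-45,"yaw":0},{"dx":0,"dy":0,"dz":-70,"yaw":0},{"dx":0,"dy":0,"dz":-100,"yaw":0},{"dx":0,"dy":0,"dz":-130,"yaw":0},{"dx":0,"dy":20,"dz":-150,"yaw":0},{"dx":20,"dy":50,"dz":-150,"yaw":0},{"dx":40,"dy":80,"dz":-150,"yaw":0},{"dx":60,"dy":100,"dz":-150,"yaw":0}]'
python3 -c "
from b import *
cap('wrist','w12');cap('side','s12');cap('scene','c12')
A=cv2.resize(ld('s12')['img'][200:330,320:490],(784,600),interpolation=cv2.INTER_CUBIC)
cv2.imwrite('pics/s12c.png',A[...,::-1])
cv2.imwrite('pics/c12c.png',cv2.resize(ld('c12')['img'][110:250,150:310],(685,600),interpolation=cv2.INTER_CUBIC)[...,::-1])"
```

```text
time_s: 13.75
tcp_pos: [0.4871, -0.1041, 0.2075]
eef_rot: [0.0, -0.162, 0.987, -0.0]
wrist_force: [-0.2, 0.4, 0.1]
gripper_width: 0.0601
```

View pics/s12c.png

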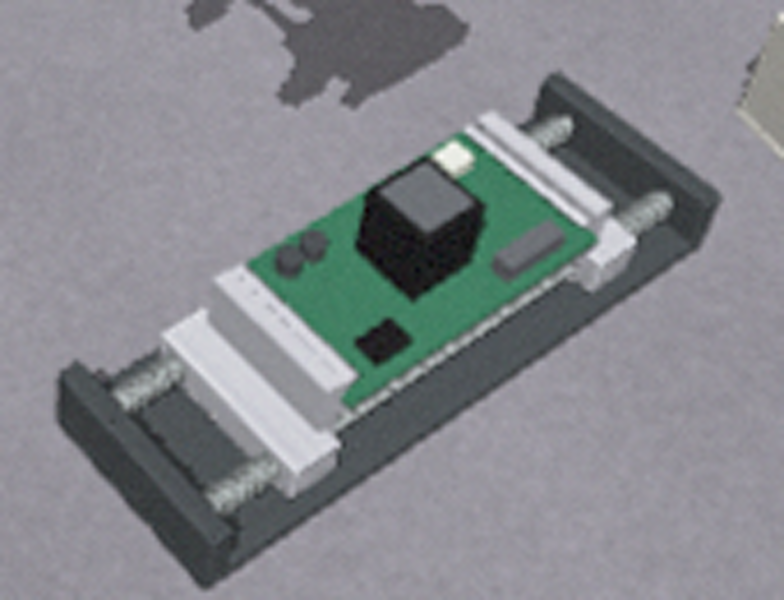

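View pics/c12c.png

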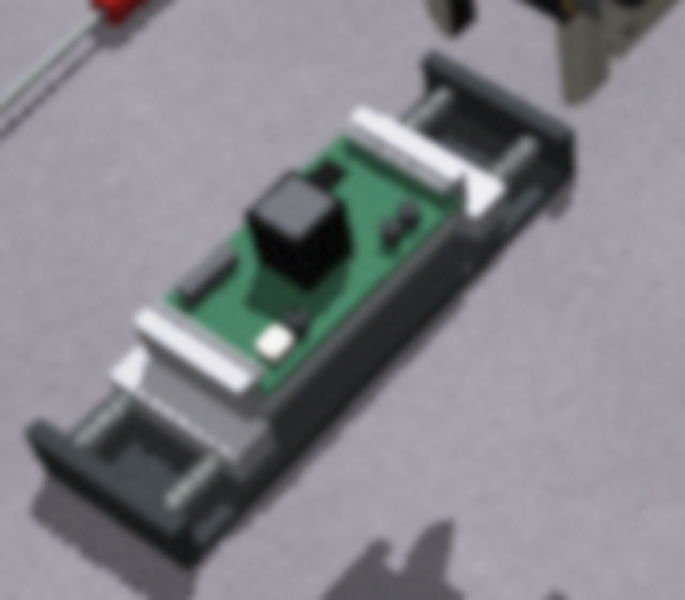

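Board sits in both grooves, with the block top at about (431,196) in the side crop and (293,204) in the scene crop. I'll check it by triangulating.

```bash
python3 - <<'E'
from b import *
s=ld("s12");c=ld("c12")
ps=(320+431*170/784-.4,200+196*130/600-.4); pc=(150+293*160/685-.4,110+204*140/600-.4)
r1,r2=ray(s,*ps),ray(c,*pc); A=np.array([r1,-r2]).T; t=np.linalg.lstsq(A,c["eye"]-s["eye"],rcond=None)[0]
p=s["eye"]+t[0]*r1; q=c["eye"]+t[1]*r2; print("block top",H((p+q)/2),(p[2]+q[2])*500,"miss",np.linalg.norm(p-q)*1000)
for d,n in((s,ps),(c,pc)): print(H(onz(d,*n,.0915)))
# jaw displacement: top edges same definition as before (scene, box edges +-70)
g=lambda x,y:(150+x*160/685-.4,110+y*140/600-.4)
for nm,e in(("near outer? top",[(350,115),(450,183)]),("far",[(140,315),(243,385)])): print(nm,np.mean([H(onz(c,*g(*k),.064)) for k in e],0))
# board angle from side: long visible edge right (350,405)-(597,238)
f=lambda x,y:(320+x*170/784-.4,200+y*130/600-.4)
a,b=[H(onz(s,*f(*k),.0515)) for k in[(350,405),(597,238)]]; print("edge ang",np.degrees(np.arctan2(*(b-a)[::-1])),a,b)
E
```

```text
block top [ 0.56011016 -1.69979643] 94.27427414046996 miss 1.714845324790843
[ 3.36145231 -0.80991874]
[-1.3293866  -2.85671726]
near outer? top [-74.38416814  -1.31664508]
far [80.95235586 -0.76107476]
edge ang 0.4385831534774686 [-73.6284687  -40.48732577] [ 76.09399838 -39.34121981]
```

```bash
python3 -c "
from bench import job_done
print(job_done())"
```

```text
the job is handed in; nothing more can be done
None
```

The middle-sized board is clamped in the holder, block up, and I handed the job in after about 14 s of the 42 s allowed; `job_done()` gave no verdict.

**What I did:**
- I gripped the board by its block and lowered its far end onto the far jaw's top, which tilted it about 6–8° in the grip.
- I pushed the low end into the near groove. That jaw gave about 28 mm, judged from the 10 N spring force.
- I lowered the far end in front of the far jaw, slid the board into its groove, let go and retracted clear.

**Last checks:**

| Check | Measured | Needed |
|---|---|---|
| Block along the holder | about 0.6 mm off centre | within 10 mm |
| Block across the holder | about -1.7 mm off centre | within 20 mm |
| Block top height | about 94 mm, against 91.5 mm nominal | within 8 mm |
| Board straightness | about 0.4° | within 10° |
| Jaws | near back about 4 mm, far about 11 mm | at least 1 mm each |

- **Jaw readings:** these are rough. The far one disagrees with the 5 mm that a centred board should give, and it comes from hand-picked edges in a blurred view.
- **Height reading:** the two camera rays miss each other by 1.7 mm, so the 2.8 mm height difference is probably calibration.
- **Level:** I only judged this by eye in the last pictures; I did not measure it.
- **Contact:** the gripper was clear of the board, and the wrist force was near zero.

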